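# Disarm the pigment dock and open its child-safe jar

## Robot

A 6-joint arm with a two-finger parallel gripper is mounted at the origin on the work surface. World frame = base frame: x ahead of the robot, y to its left, z up, the work surface at z = 0. Lengths are in m, angles in rad, forces in N, time in s.
With the tool pointing down it reaches from about 0.3 to 0.775 m from the base axis. Payload 14.6 kg.
Tool frame: the origin (TCP) lies at the very end of the fingers, on their centre line; the grasp point (between the pads) lies behind it (bot.tcp_to_grasp is the z of the grasp point in the tool frame, in m); z points along the fingers, y is the line along which they close (so a half turn about z gives the same grasp; the last joint's range is limited). The gripper opens to 85 mm and grips with 20 to 120 N. Pads are 22 mm wide; open, the fingers measure 114 mm over their backs; the gripper's body (76 mm by 85 mm) begins 54 mm behind the grasp point. The pads swing forward as they close: fully open they stand 13 mm farther back than shut.
Start: joints at [1.136, 0.3, 1.521, -0, 1.321, -0.067], TCP at [0.198, 0.513, 0.231] pointing down, gripper open.
Joint ranges: [-3.03, 3.03], [-0.79, 2.21], [0.23, 2.52], [-1.04, 4.18], [0, 3.07], [-2.55, 2.55]. Speed limits (rad/s): [2.22, 2.22, 2.57, 3.14, 3.14, 3.14].

## Interface

Orientations are given as a unit quaternion [x, y, z, w].
In Python, from station import observe, optics, bot gives the robot as it stands. The module is installed in compiled form; this text tells all that it offers.
- The arm moves only by the tool arm_command, never from a script. Its argument "plan" is a list that holds one entry, the list of rows, each a list of 7 numbers: the turn, a rotation vector about the tool's x, y, z in degrees, then the shift along the tool's x, y, z in cm, then the finger opening in cm, from 0 to 8.54. In form: [[[ax, ay, az, tx, ty, tz, gripper], ...]]. A call has 1 to 10 rows; each row shifts and turns the commanded pose from where the row before left it, along the tool's axes as they then stand; what a row does not reach is not made up. A row lasts 1/8 s, in which the tool goes at most 62.5 mm and 10.7 degrees, less where a joint would pass 70% of its speed; a pose out of reach is approached as far as the arm can. A call with a gripper value outside its range is refused whole. The fingers move at their own pace and stop on an object; "force" is the grip in N (left out, the last holds). Time passes only in rows, so rows that do not move let the fingers close. It gives the time, the measured TCP pose, the force, the opening and the grip force at its end, in the units of the state.
- observe(): the state, without advancing time (a new reading comes with each control period).
- optics.snapshot(name): name is "scene" or "top"; returns the picture (400x640x3 uint8, blue, green, red); there is no depth.
- optics.camera_model(name): a dict with "mtx" (3x3 intrinsics, pixels), "pose" (4x4, takes a point from camera to world coordinates). Camera axes: x right, y up, looking along -z (the intrinsics and any distortion apply to the point x, -y, -z); pixel columns grow to the right and rows downward; lengths in m; the calibration is good to about 2 mm. A picture is of the moment at which its call begins. camera_model takes no time and is no camera call.
- bot.hand_in(): hands the job in; it is judged then, once.
Trained networks look in the newest picture that a camera, given by its name, has taken for a name from the list of things; names that differ only in an ending like _2 or _b are one class to them, and where a whole thing is asked for, a point or a joint stands for the part that bears it (a point fixed in the world has none). Each returns a list of dicts, best first, with "confidence" (0 to 1); they miss things now and then, are a little off and sometimes report something else, mostly with a low value. They report only what shows in the picture. A call takes as long as a camera call. They do not tell look-alikes from the thing itself.
- optics.masks_of(camera, thing): "region" (400x640 bool, what is visible of it) and "point" ([column, row] in pixels, amid what is visible of it).
The state is a dict: "time": time; "qpos": joint angles; "joint_vel": joint speeds; "effort": joint torques, N m; "tcp_pos": TCP position; "eef_rot": TCP orientation; "contact_force": force on the tool from outside, world axes, zero at the start; "ft_torque": the same for the moment, N m; "width": finger opening in m; "finger_force": force on a finger pad.
Only numpy, scipy, OpenCV 4.12 (cv2) and the standard library are available. Lean on these libraries where they do the work, as an engineer would, in place of code of your own. Each camera call takes 0.05 s, during which the arm holds its last target. There are 200 camera calls.

## Task

Disarm the dock by pressing its keys one at a time, all the way down and up again, in the order green, yellow, blue. Then open the jar in it: press the safety cap down, twist it anticlockwise while it is held down, and lift it straight off. Finish while still holding the cap in the gripper, level and still, about 8 cm above where it sat over the jar, and leave the other things on the table where they stand.

Things in the scene. Friction and masses are not known exactly. Their poses are not given: they have to be found in the camera images.
- dock: Grey-blue dock fixed to the table: slab 160 mm (its x) by 260 mm (its y), 22 mm high, origin at the centre of its underside, z up. An amber jar (68 mm in diameter up to 80 mm above the table, then sloping in to a 31 mm neck) is fixed upright in it on the axis (0, 75 mm). Three keys in a row along the dock's x, 48 mm apart, lie at y = -75 mm; which colour is where varies
- cap_center (a point): Centre (half-way up, on the axis) of the jar's loose white ribbed round safety cap: 50 mm in diameter, 38 mm high, 45 g, z up, a red bar on top along its x axis. Locked on, its centre is 129 mm above the table, its underside 110 mm, bare neck below that down to 92 mm; its x axis is along the dock's x. From 41 degrees (0.72 rad) of anticlockwise turn it can be lifted off; a stop ends the turn at 1.5 rad
- jar_rim (a point): Centre of the top rim of the jar's neck, hidden under the cap, on the jar's axis, 125 mm above the table. Three lugs in the cap hook under the neck: not pressed down, the cap neither turns nor lifts. Pressed at least 4 mm (6 to 7 mm is good; hard stop at 9 mm) and kept down, it turns anticlockwise seen from above; 1.1 rad is a good turn
- seal (a joint): Height of the spring-loaded rubber seal in the neck that pushes the cap up: 0 with the cap locked on, negative when the cap is pressed (-0.009 m at the hard stop), +0.002 m when the cap is off. It pushes with about 4 N at 0 and 0.8 N more per mm pressed (9 N at 6.5 mm)
- key_green_top (a point): Centre of the top face of the green round key, 28 mm in diameter, in a 44 mm black housing on the dock; 44 mm above the table when up. It moves straight down when pressed
- key_green (a joint): How far the green key is pressed: 0 up, 0.006 m fully down. Springs back; needs about 1.5 N to start moving and 5 N to be fully down
- key_yellow_top (a point): Centre of the top face of the yellow round key, 28 mm in diameter, in a 44 mm black housing on the dock; 44 mm above the table when up. It moves straight down when pressed
- key_yellow (a joint): How far the yellow key is pressed: 0 up, 0.006 m fully down. Springs back; needs about 1.5 N to start moving and 5 N to be fully down
- key_blue_top (a point): Centre of the top face of the blue round key, 28 mm in diameter, in a 44 mm black housing on the dock; 44 mm above the table when up. It moves straight down when pressed
- key_blue (a joint): How far the blue key is pressed: 0 up, 0.006 m fully down. Springs back; needs about 1.5 N to start moving and 5 N to be fully down
- pot: Bystander: terracotta-coloured ceramic pot, 100 mm across the rim, 92 mm high, loose; origin at the centre of its underside
- tin: Bystander: aluminium pencil tin, 72 mm in diameter, 98 mm high, with pencils up to 123 mm high, loose; origin at the centre of its underside
- mold: Bystander: teal hard-silicone star crayon mold, about 113 mm across, 18 mm high, loose; origin at the centre of its underside
- tray: Bystander: lime plastic tray 130 by 170 by 24 mm with three crayons fixed in it, loose; origin at the centre of its underside
- rack: Bystander: clear acrylic rack with six upright slots, 85 by 190 mm, 81 mm high, cards in it up to 111 mm, fixed to the table; origin at the centre of its underside
Things that resemble listed ones, but are neither listed nor needed, are in the scene too. Of the things that look like the part that bears cap_center, the middle-sized one is meant.

How it is judged:
By the outcome, as a careful person would: the job done as asked, in the order asked, and still so for the second after the job is handed in, while the arm keeps its last pose, push and grip.
It also fails if it takes over 51 s, if anything falls off the work surface, if the arm or the gripper's body presses on something with over 40 N, if the wrist force passes 120 N, or if a joint passes its speed limit or range.

## Working session

There is one attempt and no reset: what is moved stays moved. The work goes in short steps, Python scripts to look and compute and a tool call to move; the robot and the scene stay as the last step left them, time stands still between calls to the robot, and variables do not carry over. Pictures are saved under pics/ and viewed, at most 10 in all, crops included, and the job is handed in when it is done.

Besides the shell and the picture viewer there is one more tool, called in YAML: its name, and indented under it one key for each argument. arm_command: Moves the arm, as the interface text tells. Its arguments: {"type":"object","properties":{"plan":{"type":"array","items":{"type":"array","items":{"type":"array","items":{"type":"number"}}}},"force":{"type":"number"}},"required":["plan"]}

```bash
mkdir -p pics; python3 - <<'E'
from station import observe, optics, bot
import cv2
s=observe(); print(s); print(bot.tcp_to_grasp)
for n in("scene","top"):
    cv2.imwrite(f"pics/{n}1.png",optics.snapshot(n)); print(n,optics.camera_model(n))
E
```

```text
{'time': 0.0, 'qpos': array([ 1.13641176e+00,  3.00454947e-01,  1.52162928e+00, -3.34706029e-06,
        1.32069229e+00, -6.66166591e-02]), 'joint_vel': array([-0.00172548,  0.00221639,  0.00102743, -0.00168638,  0.00053034,
       -0.00022615]), 'effort': array([-1.41852874e-03, -5.43502915e+01, -3.61790836e+01, -1.64515682e-04,
        4.02308346e-03, -3.06559173e-05]), 'tcp_pos': array([0.19764974, 0.5129902 , 0.23070978]), 'eef_rot': array([ 1.82848978e-01,  9.83140835e-01, -5.73861920e-04, -1.45163612e-04]), 'contact_force': array([-0.77895987,  0.63530566, -0.07187875]), 'ft_torque': array([ 0.01254305, -0.00042898, -0.01100331]), 'finger_force': 0.0, 'width': 0.0853640820450218}
-0.0187
scene {'mtx': array([[362.98693097,   0.        , 319.68404436],
       [  0.        , 362.98693097, 197.1363857 ],
       [  0.        ,   0.        ,   1.        ]]), 'pose': array([[-0.07066631, -0.7071407 ,  0.70353274,  1.19998041],
       [ 0.99736377, -0.03843286,  0.06155019,  0.0862095 ],
       [-0.01648587,  0.70602759,  0.70799242,  0.72625093],
       [ 0.        ,  0.        ,  0.        ,  1.        ]])}
top {'mtx': array([[392.78339457,   0.        , 320.9496505 ],
       [  0.        , 392.78339457, 195.29402238],
       [  0.        ,   0.        ,   1.        ]]), 'pose': array([[-1.18808517e-01,  9.69119115e-01, -2.16084883e-01,
         4.05369291e-01],
       [-9.92916800e-01, -1.15769118e-01,  2.67159211e-02,
         4.25516570e-02],
       [ 8.74953449e-04,  2.17728390e-01,  9.76009008e-01,
         8.81457760e-01],
       [ 0.00000000e+00,  0.00000000e+00,  0.00000000e+00,
         1.00000000e+00]])}
```

View pics/scene1.png

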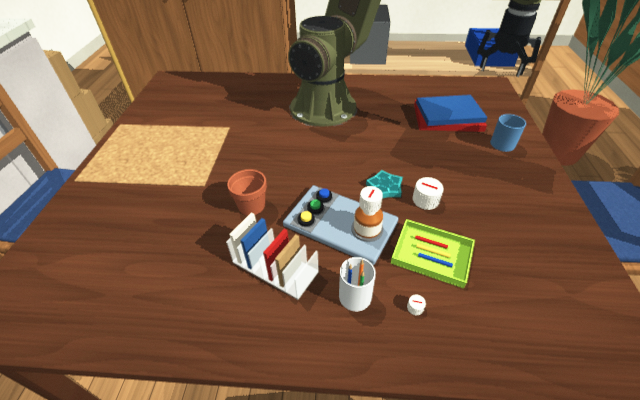

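View pics/top1.png

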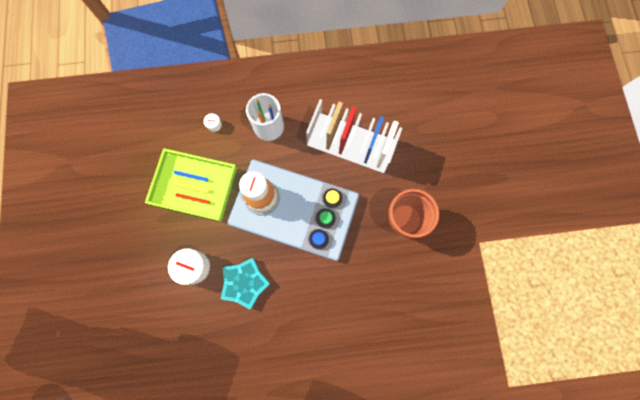

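The caps that could be meant are the one on the jar (scene 371,198; top 255,186), a large one on the table (scene 428,193; top 189,267) and a small one (scene 417,304; top 212,122). The one on the jar is middle-sized and has the jar under it, so it fits. From the top view, the keys run yellow (333,198), green (326,217), blue (318,239). Next I measure and take a confirming crop.

```bash
cat >h.py <<'E'
from station import observe, optics, bot
import cv2, numpy as np
from scipy.spatial.transform import Rotation as R
def ray(n,px):
    c=optics.camera_model(n);d=np.linalg.inv(c['mtx'])@[px[0],px[1],1]
    d=c['pose'][:3,:3]@(d*[1,-1,-1]);return c['pose'][:3,3],d
def at_z(n,px,z):
    o,d=ray(n,px);return (o+d*(z-o[2])/d[2])
def proj(n,p):
    c=optics.camera_model(n);q=c['pose'][:3,:3].T@(np.asarray(p)-c['pose'][:3,3]);q=c['mtx']@(q*[1,-1,-1]);return q[:2]/q[2]
def tri(px1,px2):
    A=[];b=[]
    for n,p in(("scene",px1),("top",px2)):
        o,d=ray(n,p);d/=np.linalg.norm(d);M=np.eye(3)-np.outer(d,d);A.append(M);b.append(M@o)
    x=np.linalg.lstsq(np.vstack(A),np.hstack(b),rcond=None)[0];return x
E
python3 - <<'E'
from h import *
np.set_printoptions(precision=4,suppress=True)
im={n:optics.snapshot(n) for n in("scene","top")}
H={n:cv2.cvtColor(im[n],cv2.COLOR_BGR2HSV) for n in im}
seed={'yellow':((306,216),(333,198)),'green':((316,205),(326,217)),'blue':((325,194),(318,239)),'red':((372,194),(252,184))}
hue={'yellow':(22,38),'green':(45,90),'blue':(105,130),'red':(0,0)}
for k,(a,b) in seed.items():
    px=[]
    for n,s in(("scene",a),("top",b)):
        h=H[n]; m=(h[...,1]>130)&(h[...,2]>60)
        m&=((h[...,0]<9)|(h[...,0]>171)) if k=='red' else (h[...,0]>=hue[k][0])&(h[...,0]<=hue[k][1])
        if k=='red': m&=h[...,1]>150
        yy,xx=np.mgrid[:400,:640]; m&=np.hypot(xx-s[0],yy-s[1])<12
        nn,l,st,ce=cv2.connectedComponentsWithStats(m.astype(np.uint8)); i=1+np.argmax(st[1:,4])
        px.append(ce[i]); z=.148 if k=='red' else .044
        print(k,n,ce[i],st[i],at_z(n,ce[i],z)[:2])
        if k=='red':
            ys,xs=np.where(l==i);P=np.array([at_z(n,(x,y),.148)[:2] for x,y in zip(xs,ys)]);P=P-P.mean(0);w,v=np.linalg.eigh(P.T@P);print('bar deg',np.degrees(np.arctan2(v[1,1],v[0,1])))
    print('  tri',tri(*px))
cv2.imwrite("pics/crop.png",np.hstack([cv2.resize(im['scene'][170:320,350:480],(390,450),interpolation=2),cv2.resize(im['top'][100:300,140:310],(382,450),interpolation=2)]))
for n in im:
  for t in('dock','cap_center','tin','rack','tray'):
    for d in optics.masks_of(n,t)[:3]: 
        xs=np.where(d['region']); print(n,t,round(d['confidence'],2),d['point'],[xs[1].min(),xs[1].max(),xs[0].min(),xs[0].max()])
    if t=='dock':
        m=optics.masks_of(n,t)[0]['region'].astype(np.uint8);c=max(cv2.findContours(m,0,1)[0],key=cv2.contourArea);bx=cv2.approxPolyDP(cv2.convexHull(c),5,True)[:,0]
        print([np.r_[p,at_z(n,p,.022)[:2]].round(3) for p in bx.astype(float)])
E
```

```text
yellow scene [305.8    216.0636] [300 211  12  11 110] [ 0.5913 -0.0034]
yellow top [332.4341 196.3411] [325 190  15  14 129] [ 0.5855 -0.005 ]
  tri [ 0.5866 -0.0047  0.0387]
green scene [314.9767 204.    ] [310 199  11  11  86] [0.5479 0.0164]
green top [325.6975 217.2437] [320 212  12  12 119] [0.5414 0.0152]
  tri [0.5423 0.0154 0.0381]
blue scene [323.9651 193.0465] [319 189  11   9  86] [0.5059 0.0373]
blue top [318.3684 237.9934] [312 232  14  13 152] [0.4988 0.0362]
  tri [0.4995 0.0365 0.0376]
red scene [371.1667 193.0833] [369 190   5   7  12] [0.6061 0.1516]
bar deg 156.25364836429006
red top [254. 178.] [254 178   1   1   1] [0.6171 0.1468]
bar deg 90.0
  tri [0.6148 0.1482 0.1561]
scene dock 0.96 [347.8, 227.3] [np.int64(284), np.int64(396), np.int64(187), np.int64(263)]
scene dock 0.59 [384.4, 184.2] [np.int64(366), np.int64(401), np.int64(171), np.int64(197)]
[array([284.   , 221.   ,   0.592,  -0.061]), array([312.   , 187.   ,   0.461,   0.   ]), array([396.   , 218.   ,   0.565,   0.227]), array([373.   , 263.   ,   0.708,   0.163])]
scene cap_center 0.75 [369.2, 19
[... 747 characters left out ...]
.696,   0.164]), array([358.   , 194.   ,   0.589,  -0.064]), array([336.   , 259.   ,   0.452,   0.003]), array([227.   , 223.   ,   0.558,   0.232])]
top cap_center 0.63 [256.6, 189.2] [np.int64(239), np.int64(268), np.int64(171), np.int64(200)]
top cap_center 0.58 [186.5, 268.9] [np.int64(168), np.int64(209), np.int64(249), np.int64(284)]
top tin 0.57 [414.8, 212.1] [np.int64(388), np.int64(437), np.int64(190), np.int64(238)]
top tin 0.56 [265.1, 117.5] [np.int64(246), np.int64(283), np.int64(94), np.int64(140)]
top rack 0.95 [350.3, 139.0] [np.int64(306), np.int64(400), np.int64(100), np.int64(172)]
top tray 0.21 [241.4, 285.6] [np.int64(221), np.int64(269), np.int64(259), np.int64(308)]
```

View pics/crop.png

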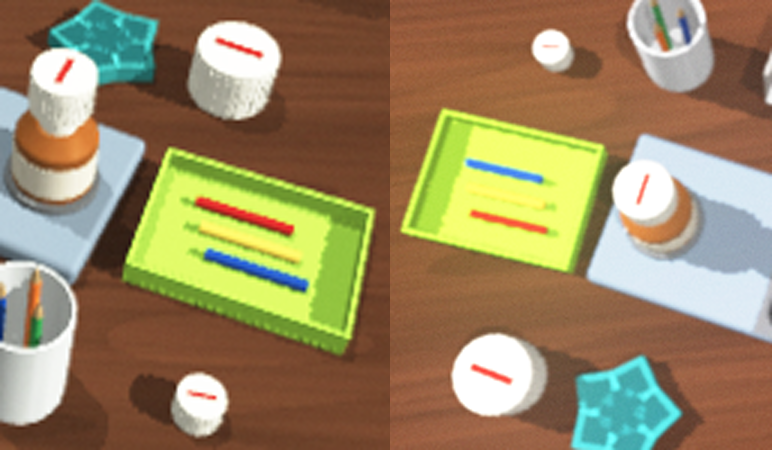

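The crop shows the cap on the jar, with its bar at scene (372,193) and top (252.6,183.5), between the larger cap at scene (428,193) and the smaller one at (417,304). It is the one meant. I'll combine both cameras' fits and work out the first move.

```bash
cat >>h.py <<'E'
np.set_printoptions(precision=4,suppress=True)
def go(p):
    s=observe();r=R.from_quat(s['eef_rot']);return r.inv().apply(np.array(p)-s['tcp_pos'])*100
E
python3 - <<'E'
from h import *
print('cap',at_z('scene',(371.7,193.3),.148),at_z('top',(252.6,183.5),.148))
print('rack',at_z('top',(350,139),.04),'rack edge',[at_z('top',p,.081)[:2] for p in((308,145),(386,171))],'tin',at_z('top',(265,117),.05),'pot',at_z('top',(414,212),.09))
q=R.from_quat(observe()['eef_rot'])*R.from_euler('z',3.9,degrees=True);print(q.as_matrix())
print(q.inv().apply(np.array([.5447,.0158,.20])-observe()['tcp_pos'])*100)
E
```

```text
cap [0.6067 0.1528 0.148 ] [0.6065 0.1504 0.148 ]
rack [ 0.7137 -0.0614  0.04  ] rack edge [array([0.6959, 0.0351]), array([ 0.6186, -0.1224])] tin [0.7853 0.1242 0.05  ] pot [ 0.5233 -0.1639  0.09  ]
[[-0.9065  0.4222  0.    ]
 [ 0.4222  0.9065  0.0001]
 [ 0.      0.0001 -1.    ]]
[-52.4525 -30.4423   3.1277]
```

arm_command:
  plan:
    - [[0, 0, 3.9, 0, 0, 0, 0], [0, 0, 0, -4.4, -2.5, 0.1, 0], [0, 0, 0, -4.4, -2.5, 0.1, 0], [0, 0, 0, -4.4, -2.5, 0.1, 0], [0, 0, 0, -4.4, -2.5, 0.1, 0], [0, 0, 0, -4.4, -2.5, 0.1, 0], [0, 0, 0, -4.4, -2.5, 0.1, 0], [0, 0, 0, -4.4, -2.5, 0.1, 0], [0, 0, 0, -4.4, -2.5, 0.1, 0], [0, 0, 0, -4.4, -2.5, 0.1, 0]]

```text
time: 2.05
tcp_pos: [0.4625, 0.1406, 0.2225]
eef_rot: [0.216, 0.976, 0.0, 0.0]
contact_force: [0.7, 1.8, -0.2]
width: -0.0001
finger_force: 0.0
```

```bash
python3 -c "
from h import *
print(observe()['tcp_pos'],go([.5447,.0158,.09]))"
```

```text
[0.4625 0.1406 0.2225] [-12.7101  -7.8442  13.2481]
```

arm_command:
  plan:
    - [[0, 0, 0, -4.2, -2.6, 1.0, 0], [0, 0, 0, -4.2, -2.6, 1.0, 0], [0, 0, 0, -4.3, -2.6, 1.2, 0], [0, 0, 0, 0, 0, 3.5, 0], [0, 0, 0, 0, 0, 3.5, 0], [0, 0, 0, 0, 0, 3.0, 0], [0, 0, 0, 0, 0, 0, 0]]

```text
time: 2.92
tcp_pos: [0.5429, 0.0177, 0.0887]
eef_rot: [0.216, 0.976, -0.0, -0.002]
contact_force: [-0.2, 0.4, 0.6]
width: -0.0001
finger_force: 0.0
```

```bash
python3 - <<'E'
from h import *
s=observe();t=s['tcp_pos'];print(t,s['contact_force'],s['width'])
out=[]
for n in('scene','top'):
    im=optics.snapshot(n);u=proj(n,t);print(n,u)
    g=proj(n,[.5447,.0158,.044]);print('key',g)
    x,y=map(int,g-[40,40]);c=cv2.resize(im[y:y+75,x:x+75],(400,400),interpolation=2);k=400/75
    for p,col in((u,(0,0,255)),(g,(255,255,0))): cv2.drawMarker(c,tuple(((p-[x,y]+.5)*k).astype(int)),col,0,14,1)
    out.append(c)
cv2.imwrite('pics/hover.png',np.hstack(out))
E
```

```text
[0.5429 0.0177 0.0887] [-0.2073  0.388   0.5777] -6.766589132695285e-05
scene [315.1946 190.3781]
key [314.8346 203.1097]
top [324.6623 213.0784]
key [325.2451 215.7685]
```

View pics/hover.png

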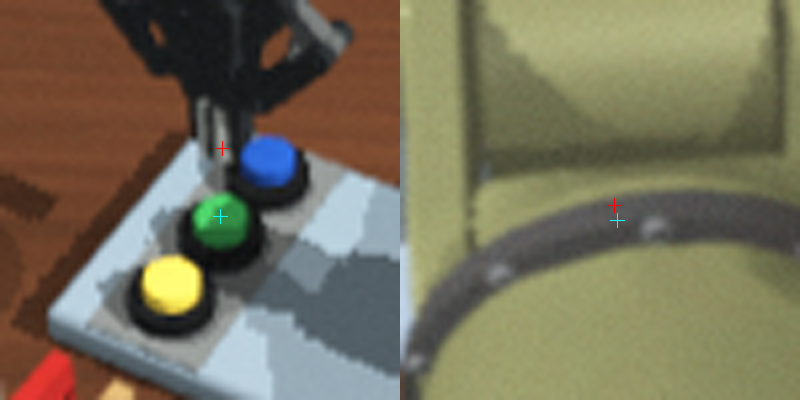

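The scene half of the crop shows the closed fingers over green (220,216 in the crop), with the projected key centre on the key. The top view is blocked by the arm. I go down in small steps.

arm_command:
  plan:
    - [[0, 0, 0, 0, 0, 2.0, 0], [0, 0, 0, 0, 0, 1.5, 0], [0, 0, 0, 0, 0, 0, 0], [0, 0, 0, 0, 0, 0, 0]]

```text
time: 3.52
tcp_pos: [0.5444, 0.0177, 0.0561]
eef_rot: [0.216, 0.976, 0.0, 0.001]
contact_force: [0.9, -0.0, -0.4]
width: -0.0001
finger_force: 0.0
```

arm_command:
  plan:
    - [[0, 0, 0, -0.1, -0.15, 0.9, 0], [0, 0, 0, 0, 0, 0.4, 0], [0, 0, 0, 0, 0, 0.2, 0], [0, 0, 0, 0, 0, 0.2, 0], [0, 0, 0, 0, 0, 0, 0]]

```text
time: 4.15
tcp_pos: [0.5443, 0.0158, 0.0384]
eef_rot: [0.216, 0.976, -0.0, 0.0]
contact_force: [-0.7, -2.9, 4.4]
width: 0.0
finger_force: 2.3
```

arm_command:
  plan:
    - [[0, 0, 0, 0, 0, 0.1, 0], [0, 0, 0, 0, 0, 0.1, 0], [0, 0, 0, 0, 0, 0, 0]]

```text
time: 4.53
tcp_pos: [0.5444, 0.0158, 0.0377]
eef_rot: [0.216, 0.976, -0.0, 0.0]
contact_force: [-9.2, -2.8, 21.9]
width: 0.0002
finger_force: 11.0
```

arm_command:
  plan:
    - [[0, 0, 0, 0, 0, -1.3, 0], [0, 0, 0, 0, 0, -1.3, 0], [0, 0, 0, 0, 0, 0, 0], [0, 0, 0, -2.4, 0, 0, 0], [0, 0, 0, -2.4, 0, 0, 0], [0, 0, 0, 0, 0, 0, 0], [0, 0, 0, 0, 0, 1.2, 0], [0, 0, 0, 0, 0, 0, 0]]

```text
time: 5.52
tcp_pos: [0.5865, -0.0039, 0.0488]
eef_rot: [0.216, 0.976, -0.0, -0.001]
contact_force: [-0.7, -0.2, 0.5]
width: -0.0001
finger_force: 0.0
```

arm_command:
  plan:
    - [[0, 0, 0, -0.1, 0, 0.5, 0], [0, 0, 0, 0, 0, 0.3, 0], [0, 0, 0, 0, 0, 0.3, 0], [0, 0, 0, 0, 0, 0.2, 0], [0, 0, 0, 0, 0, 0, 0]]

```text
time: 6.15
tcp_pos: [0.5887, -0.0046, 0.038]
eef_rot: [0.216, 0.976, 0.0, 0.0]
contact_force: [-5.0, 1.5, 10.6]
width: -0.0002
finger_force: 5.2
```

arm_command:
  plan:
    - [[0, 0, 0, 0, 0, 0.1, 0], [0, 0, 0, 0, 0, 0, 0], [0, 0, 0, 0, 0, -1.3, 0], [0, 0, 0, 0, 0, -1.3, 0], [0, 0, 0, 0, 0, 0, 0], [0, 0, 0, 3.2, 0, 0, 0], [0, 0, 0, 3.2, 0, 0, 0], [0, 0, 0, 3.2, 0.1, 0, 0], [0, 0, 0, 0, 0, 1.2, 0], [0, 0, 0, 0, 0, 0, 0]]

```text
time: 7.4
tcp_pos: [0.502, 0.0365, 0.0494]
eef_rot: [0.216, 0.976, -0.0, -0.001]
contact_force: [0.7, -0.0, 0.3]
width: -0.0004
finger_force: 0.0
```

arm_command:
  plan:
    - [[0, 0, 0, 0, 0, 0.5, 0], [0, 0, 0, 0, 0, 0.3, 0], [0, 0, 0, 0, 0, 0.3, 0], [0, 0, 0, 0, 0, 0.2, 0], [0, 0, 0, 0, 0, 0.1, 0], [0, 0, 0, 0, 0, 0, 0]]

```text
time: 8.15
tcp_pos: [0.5027, 0.0365, 0.0378]
eef_rot: [0.216, 0.976, 0.0, 0.001]
contact_force: [-5.6, -4.6, 21.6]
width: 0.0003
finger_force: 10.8
```

arm_command:
  plan:
    - [[0, 0, 0, 0, 0, -1.4, 0], [0, 0, 0, 0, 0, -5.0, 0], [0, 0, 0, 0, 0, -5.0, 4], [0, 0, 0, 0, 0, -5.0, 7.5], [0, 0, 0, 0, 0, 0, 7.5]]

```text
time: 8.78
tcp_pos: [0.5032, 0.0368, 0.2039]
eef_rot: [0.216, 0.976, 0.001, 0.003]
contact_force: [0.5, 0.2, 0.3]
width: 0.054
finger_force: 0.0
```

```bash
python3 -c "
from h import *
s=observe();print(s['tcp_pos'],s['qpos'],s['width'],go([.6075,.1515,.20]))"
```

```text
[0.5032 0.0368 0.2039] [ 0.0004  0.2206  1.6869  0.0002  1.2279 -1.1347] 0.053986512960120074 [-4.6157 14.7991  0.452 ]
```

arm_command:
  plan:
    - [[0, 0, 0, -1.1, 3.7, 0, 7.5], [0, 0, 0, -1.2, 3.7, 0, 7.5], [0, 0, 0, -1.1, 3.7, 0, 7.5], [0, 0, 0, -1.2, 3.7, 0, 7.5], [0, 0, 0, 0, 0, 0, 7.5], [0, 0, 0, 0, 0, 0, 7.5]]

```text
time: 9.52
tcp_pos: [0.6056, 0.1512, 0.1991]
eef_rot: [0.216, 0.976, -0.0, -0.001]
contact_force: [-0.4, -0.1, -0.5]
width: 0.0751
finger_force: 0.0
```

```bash
python3 - <<'E'
from h import *
s=observe();t=s['tcp_pos'];print(t,s['qpos'],s['width'],go([.6075,.1515,.110]))
im=optics.snapshot('scene')
c=cv2.resize(im[130:230,320:430],(660,600),interpolation=2)
for p,col in((t,(0,0,255)),([.6075,.1515,.148],(255,255,0))): cv2.drawMarker(c,tuple(((proj('scene',p)-[320,130]+.5)*6).astype(int)),col,0,14,1)
cv2.imwrite('pics/cap.png',c)
E
```

```text
[0.6056 0.1512 0.1991] [ 0.1859  0.4921  1.3306 -0.0001  1.321  -0.9491] 0.075142611948782 [-0.1717  0.1224  8.9134]
```

View pics/cap.png

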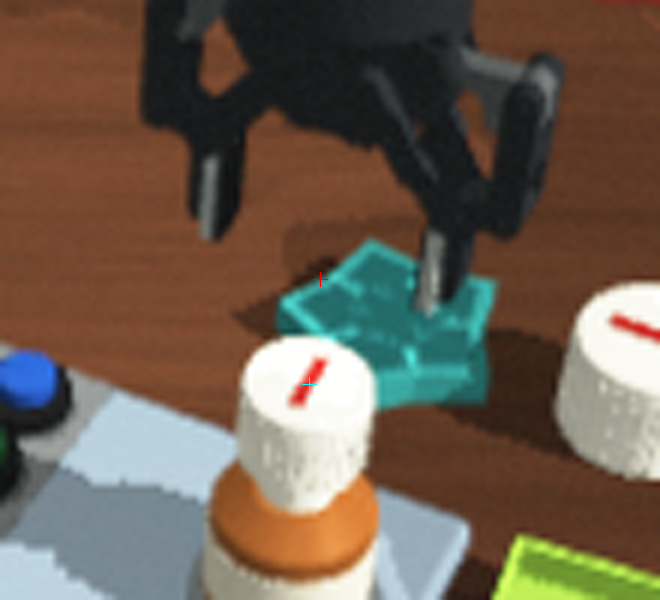

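The cap sits at (309,384) in the crop, on its projection. The fingers straddle it, with tips at (212,238) and (432,312) and their midpoint on the projected TCP. I go down and grip.

arm_command:
  plan:
    - [[0, 0, 0, -0.15, 0.1, 2.5, 7.5], [0, 0, 0, 0, 0, 2.5, 7.5], [0, 0, 0, 0, 0, 2.5, 7.5], [0, 0, 0, 0, 0, 1.6, 7.5], [0, 0, 0, 0, 0, 0, 7.5], [0, 0, 0, 0, 0, 0, 7.5]]

```text
time: 10.32
tcp_pos: [0.6084, 0.1516, 0.1104]
eef_rot: [0.216, 0.976, 0.0, 0.001]
contact_force: [1.0, -0.2, 0.1]
width: 0.0748
finger_force: 0.0
```

arm_command:
  plan:
    - [[0, 0, 0, 0, 0, 0.3, 5.5], [0, 0, 0, 0, 0, 0, 4.5], [0, 0, 0, 0, 0, 0, 4.5], [0, 0, 0, 0, 0, 0, 4.5], [0, 0, 0, 0, 0, 0, 4.5], [0, 0, 0, 0, 0, 0, 4.5]]
  force: 60

```text
time: 11.08
tcp_pos: [0.608, 0.1513, 0.1065]
eef_rot: [0.216, 0.976, -0.0, 0.0]
contact_force: [-2.9, -5.8, 2.6]
width: 0.0485
finger_force: 61.8
```

arm_command:
  plan:
    - [[0, 0, 0, 0, -0.05, 0.3, 4.5], [0, 0, 0, 0, 0, 0.2, 4.5], [0, 0, 0, 0, 0, 0.15, 4.5], [0, 0, 0, 0, 0, 0, 4.5], [0, 0, 0, 0, 0, 0, 4.5]]

```text
time: 11.7
tcp_pos: [0.6081, 0.1513, 0.101]
eef_rot: [0.216, 0.976, 0.0, 0.001]
contact_force: [-4.6, -2.4, 10.2]
width: 0.0485
finger_force: 62.4
```

arm_command:
  plan:
    - [[0, 0, -6.5, 0, 0, 0, 4.5], [0, 0, -6.5, 0, 0, 0, 4.5], [0, 0, -6.5, 0, 0, 0, 4.5], [0, 0, -6.5, 0, 0, 0, 4.5]]

```text
time: 12.2
tcp_pos: [0.6085, 0.1519, 0.1011]
eef_rot: [-0.011, 1.0, 0.001, 0.001]
contact_force: [-0.3, 1.6, 8.2]
width: 0.0489
finger_force: 62.3
```

arm_command:
  plan:
    - [[0, 0, -6.5, 0, 0, 0, 4.5], [0, 0, -6.5, 0, 0, 0, 4.5], [0, 0, -6.5, 0, 0, 0, 4.5], [0, 0, -6.5, 0, 0, 0, 4.5], [0, 0, -6.5, 0, 0, 0, 4.5], [0, 0, -5, 0, 0, 0, 4.5], [0, 0, 0, 0, 0, 0, 4.5], [0, 0, 0, 0, 0, 0, 4.5]]

```text
time: 13.2
tcp_pos: [0.6084, 0.152, 0.1011]
eef_rot: [-0.33, 0.944, 0.0, 0.001]
contact_force: [-0.5, 2.0, 7.7]
width: 0.0486
finger_force: 62.3
```

```bash
python3 - <<'E'
from h import *
s=observe();print(s['tcp_pos'],s['qpos'],s['contact_force'],s['ft_torque'])
im=optics.snapshot('scene')
cv2.imwrite('pics/tw.png',cv2.resize(im[130:230,320:430],(660,600),interpolation=2))
E
```

```text
[0.6084 0.152  0.1011] [ 0.1861  0.5941  1.4145  0.0009  1.1303 -2.0578] [-0.4613  1.9925  7.6904] [0.2769 0.2633 0.0808]
```

View pics/tw.png

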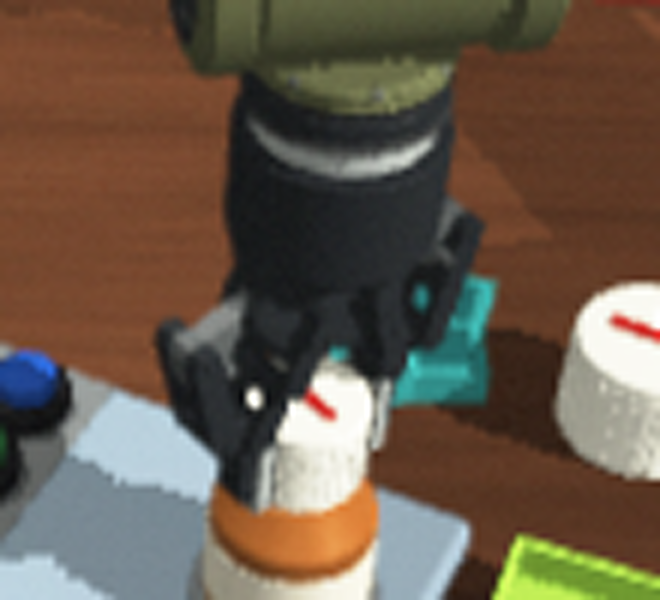

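The red bar at crop (318,402) has turned anticlockwise with the gripper, so the cap turned. I lift it straight up.

arm_command:
  plan:
    - [[0, 0, 0, 0, 0, -0.3, 4.5], [0, 0, 0, 0, 0, -0.4, 4.5], [0, 0, 0, 0, 0, -0.6, 4.5], [0, 0, 0, 0, 0, -0.8, 4.5], [0, 0, 0, 0, 0, 0, 4.5]]

```text
time: 13.88
tcp_pos: [0.608, 0.1512, 0.1214]
eef_rot: [-0.33, 0.944, -0.0, 0.0]
contact_force: [0.5, -0.4, -0.1]
width: 0.0488
finger_force: 61.9
```

arm_command:
  plan:
    - [[0, 0, 0, 0, 0, -1.0, 4.5], [0, 0, 0, 0, 0, -1.5, 4.5], [0, 0, 0, 0, 0, -1.5, 4.5], [0, 0, 0, 0, 0, -1.5, 4.5], [0, 0, 0, 0, 0, -1.0, 4.5], [0, 0, 0, 0, 0, 0, 4.5], [0, 0, 0, 0, 0, 0, 4.5], [0, 0, 0, 0, 0, 0, 4.5]]

```text
time: 14.88
tcp_pos: [0.6076, 0.1512, 0.1851]
eef_rot: [-0.33, 0.944, 0.0, -0.001]
contact_force: [0.1, 0.1, -0.6]
width: 0.0486
finger_force: 61.9
```

```bash
python3 - <<'E'
from h import *
s=observe();print(s['tcp_pos'],s['joint_vel'],s['width'])
im=optics.snapshot('scene')
print(proj('scene',[.608,.1515,.209]),proj('scene',[.608,.1515,.228]))
cv2.imwrite('pics/end.png',cv2.resize(im[100:300,210:480],(780,578),interpolation=2))
E
```

```text
[0.6076 0.1512 0.1851] [-0.0013 -0.0029 -0.0028  0.0013  0.0019 -0.0014] 0.04864292540750097
[373.516  173.4037] [374.3138 166.6232]
```

View pics/end.png

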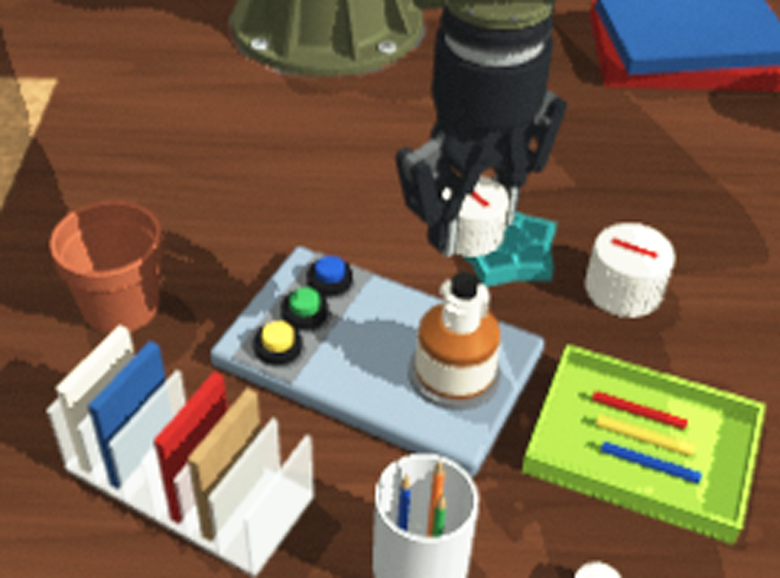

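The cap is off, held level at crop (480,215) above the open jar neck (465,290), and the other things stand where they were. I hand in.

```bash
python3 -c "
from station import bot
print(bot.hand_in())"
```

```text
the job is handed in; nothing more can be done
None
```

The job is handed in after about 15 s on the robot clock: keys pressed green, yellow, blue (each to its stop), then the cap pressed, turned about 63° anticlockwise, lifted off, and held level about 8 cm above its seat.

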